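# Set the specimen turntable to the marked scale line and clamp it

### The arm

A 6-joint arm with a two-finger parallel gripper is mounted at the origin on a cart in front of the work surface, level with it; the furniture and walls round the work are solid. World frame = base frame: x ahead of the robot, y to its left, z up, the work surface at z = 0. Lengths are in mm, angles in rad, forces in N, time in s.
With the tool pointing down it reaches from about 275 to 1000 mm from the base axis. Payload 8.4 kg.
Tool frame: the origin (TCP) lies at the very end of the fingers, on their centre line; the grasp point (between the pads) lies 19 mm behind it (r.tcp_to_grasp is the distance from the TCP to the grasp point, in mm); z points along the fingers, y is the line along which they close (so a half turn about z gives the same grasp; the last joint's range is limited). The gripper opens to 85 mm and grips with 20 to 120 N. Pads are 22 mm wide; open, the fingers measure 114 mm over their backs; the gripper's body (76 mm by 85 mm) begins 54 mm behind the grasp point. The pads swing forward as they close: fully open they stand 13 mm farther back than shut.
Start: joints at [-1.133, 0.353, 1.633, -0, 1.155, -0.002], TCP at [266.098, -565.526, 231.281] pointing down, gripper open.
Joint ranges: [-2.63, 2.63], [-0.92, 2.1], [0.06, 2.66], [-1.3, 4.44], [0, 2.69], [-3.02, 3.02]. Speed limits (rad/s): [2.22, 2.22, 2.79, 3.14, 3.14, 3.14].

### API

Orientations are given as [roll, pitch, yaw] about the fixed x, y, z axes, in that order (R = Rz(yaw) Ry(pitch) Rx(roll)).
In Python, from rig import r gives the robot as it stands. The module is installed in compiled form; this text tells all that it offers.
- The arm moves only by the tool play_rows, never from a script. Its argument "rows" is a list of rows, each an object with "dp": the shift along the tool's x, y, z in units of 40 mm (1.0 is 40 mm), a list of three; "turn": the turn, a rotation vector about the tool's x, y, z in units of 6 degrees (1.0 is 6 degrees), a list of three; "fingers": the closure, from 0 (fully open) to 1 (shut). In form: [{"dp": [tx, ty, tz], "turn": [wx, wy, wz], "fingers": fingers}, ...]. A call has 1 to 5 rows; each row shifts and turns the commanded pose from where the row before left it, along the tool's axes as they then stand; what a row does not reach is not made up. A row lasts 1/12 s, in which the tool goes at most 41.7 mm and 7.16 degrees, less where a joint would pass 70% of its speed; a pose out of reach is approached as far as the arm can. A call is refused whole if a number of a shift passes 1 or a number of a turn 1, either way. A call with a gripper value outside its range is refused whole. The fingers move at their own pace and stop on an object; "force" is the grip in N (left out, the last holds). Time passes only in rows, so rows that do not move let the fingers close. It gives the time, the measured TCP pose, the force, the opening and the grip force at its end, in the units of the state.
- r.sense(): the state, without advancing time (a new reading comes with each control period).
- r.grab_frame(name): name is "scene" or "top"; returns a dict with "pixels" (420x560x3 uint8, red, green, blue), "fx", "fy", "cx", "cy" (pixels), "dist" ([k1, k2, p1, p2, k3] as OpenCV has them; the pictures are not rectified), "pose" (4x4, takes a point from camera to world coordinates). Camera axes: x right, y down, z forward; pixel columns grow to the right and rows downward; lengths in mm; the calibration is good to about 2 mm. A picture is of the moment at which its call begins. There is no depth.
- r.sign_off(): hands the job in; it is judged then, once.
The state is a dict: "clock": time; "qpos": joint angles; "qvel": joint speeds; "joint_efforts": joint torques, N m; "eef_pos": TCP position; "tcp_rot": TCP orientation; "contact_force": force on the tool from outside, world axes, zero at the start; "wrist_torque": the same for the moment, N m; "opening": opening from 0.0 (shut) to 1.0 (fully open); "grasp_force": force on a finger pad.
Only numpy, scipy, OpenCV 4.12 (cv2) and the standard library are available. Lean on these libraries where they do the work, as an engineer would, in place of code of your own. Each camera call takes 0.05 s, during which the arm holds its last target. There are 200 camera calls.

### The job

With the fingers shut, push the upright finger peg of the round specimen turntable until the index line on the dial points at the bar-shaped marker on the scale ring (not the round marker). Then push the small clamp lever at the far side of the turntable clockwise, seen from above, all the way to its stop, leaving the dial lined up. Only push with the outside of the fingers: pinch or lift nothing, keep the specimen lying on the middle of the dial and leave the things round the turntable where they stand.

Things in the scene. Friction and masses are not known exactly. Their poses are not given: they have to be found in the camera images.
- stage: Fixed round turntable base, dark grey, 246 mm across; its flat scale ring is at z = 0.034, with white scale lines every 10 degrees just outside the dial. Origin: centre of the underside, on the dial's axis; x points to the lobe with the clamp lever (the side away from the robot, give or take 0.35 rad of yaw), z up. It never moves.
- dial (a joint): Angle of the aluminium dial in rad, positive counterclockwise from above, range -2.4 to 2.4; at 0 the index line points along the stage's -x axis. The dial is 168 mm across, its top at z = 0.042. It turns about the vertical axis through the stage origin with friction (about 2.5 N of push at the peg), and stays where it is left. It starts between -0.5 and 0.5; the marker is at about +1.57 or -1.57. The clamp lever does not turn or brake the dial.
- dial_center (a point): Centre of the dial's top face (z = 0.042).
- index_mark (a point): Outer end of the dial's black index line, on the dial's rim, 84 mm from the axis, at the level of the dial's top (z = 0.042). The line is 2.8 mm wide and runs radially from the peg's foot to the rim.
- peg_top (a point): Centre of the top of the upright finger peg on the dial: a steel peg of 12 mm diameter, 32 mm tall (z = 0.042 to 0.074), 60 mm from the dial's axis on the index line; its foot collar is 18 mm across and 3 mm high.
- bar_rider: The target marker: an aluminium bar 14 x 30 x 7 mm lying on the scale ring, long side pointing at the dial's axis, with a black line along its middle. Origin: centre of its underside, 110 mm from the axis, z = 0.034; its long side and line are its y axis. Fixed to the ring at the left or the right of the turntable (stage +y or -y); which side varies.
- round_rider: The other marker, a plain round aluminium button 20 mm across, 7 mm high, on the scale ring opposite the bar. Not the target. Fixed.
- clamp_lever (a joint): Angle of the clamp lever in rad, 0 fully open to 1.2 at its stop (clamped); grows clockwise seen from above. Starts between 0 and 0.25; stays where it is left (about 2.5 N of push at the pin).
- lever_pivot (a point): The lever's vertical pivot axis, top of its 20 mm wide hub (z = 0.046), 98 mm from the dial's axis on the stage's +x axis. The lever arm is 10 mm wide, its top at z = 0.0435; it points 0.6 rad to the stage's +y side of +x when open and 0.6 rad to the -y side when clamped.
- lever_pin_top (a point): Centre of the top (z = 0.070) of the black upright pin at the lever's end, 12 mm in diameter, 26 mm of it standing above the arm, 36 mm from the pivot.
- specimen: Loose grey mortar prism 40 x 65 x 40 mm, about 0.25 kg, lying on the middle of the dial. Origin: centre of its underside, long side along its y. It rides round with the dial and must stay there.
- tin: Bystander: round aluminium sample tin, 68 mm across, 40 mm high, beside the turntable. Origin: centre of underside.
- weight: Bystander: turned metal weight with a knob, 27 mm across, 43 mm high. Origin: centre of underside.
- brown_bottle: Bystander: small dark bottle with black cap, 41 mm across, 68 mm high. Origin: centre of underside.
- bung: Bystander: black rubber stopper, 25 mm across, 24 mm high. Origin: centre of underside.

How it is judged:
By the outcome, as a careful person would: the job done as asked, in the order asked, and still so for the second after the job is handed in, with the robot touching nothing.
It also fails if it takes over 58 s, if anything falls off the work surface, if the arm or the gripper's body presses on something with over 40 N, if the wrist force passes 120 N, or if a joint passes its speed limit or range.

## Working session

There is one attempt and no reset: what is moved stays moved. The work goes in short steps, Python scripts to look and compute and a tool call to move; the robot and the scene stay as the last step left them, time stands still between calls to the robot, and variables do not carry over. Pictures are saved under pics/ and viewed, at most 10 in all, crops included, and the job is handed in when it is done.

Besides the shell and the picture viewer there is one more tool, called after "Request:" by a JSON object that holds its "op" and its "data". play_rows: Moves the arm, as the interface text tells. Its arguments: {"type":"object","properties":{"rows":{"type":"array"},"force":{"type":"number"}},"required":["rows"]}

```bash
mkdir -p pics
cat > h.py <<'E'
import numpy as np, cv2
from rig import r
def grab(n):
    f=r.grab_frame(n); f['K']=np.array([[f['fx'],0,f['cx']],[0,f['fy'],f['cy']],[0,0,1.]]); f['pose']=np.array(f['pose']); f['d']=np.array(f['dist'],float); return f
def ray(f,uv,z):
    p=cv2.undistortPoints(np.array(uv,float).reshape(-1,1,2),f['K'],f['d']).reshape(-1,2)
    d=np.c_[p,np.ones(len(p))]@f['pose'][:3,:3].T; o=f['pose'][:3,3]
    return o+d*((z-o[2])/d[:,2])[:,None]
def proj(f,P):
    T=np.linalg.inv(f['pose']); return cv2.projectPoints(np.array(P,float).reshape(-1,1,3),cv2.Rodrigues(T[:3,:3])[0],T[:3,3],f['K'],f['d'])[0].reshape(-1,2)
def save(f,n): cv2.imwrite('pics/'+n,f['pixels'][:,:,::-1])
E
python3 - <<'E'
from h import *
s=r.sense(); print(s)
for n in('scene','top'):
    f=grab(n); save(f,n+'1.png'); print(n,f['pose'].round(3).tolist(),f['fx'],f['dist'])
    np.savez(n+'1.npz',**{k:np.array(v) for k,v in f.items()})
E
```

```text
{'clock': 0.0, 'qpos': array([-1.13339544e+00,  3.53642303e-01,  1.63416249e+00,  2.85931188e-05,
        1.15520787e+00, -2.42028634e-03]), 'qvel': array([-0.00018343,  0.0012535 ,  0.00054543, -0.0003603 , -0.00144296,
       -0.00068224]), 'joint_efforts': array([ 1.68668164e-03, -6.05226517e+01, -3.42069876e+01,  1.79684293e-04,
        9.53505398e-03,  1.19210677e-05]), 'eef_pos': array([ 265.89783276, -565.0702009 ,  230.55320643]), 'tcp_rot': array([-3.14017271e+00, -2.95795777e-05,  4.39809588e-01]), 'contact_force': array([-0.14256459, -0.13624846,  0.87723868]), 'wrist_torque': array([-0.04111394,  0.07266109,  0.01947005]), 'grasp_force': 0.0, 'opening': 0.9973224206080467}
scene [[-0.711, -0.442, 0.547, 0.031], [-0.703, 0.468, -0.536, 566.667], [-0.019, -0.765, -0.643, 703.157], [0.0, 0.0, 0.0, 1.0]] 462.36407042362583 [-0.05128309  0.          0.          0.          0.        ]
top [[-0.004, -0.993, 0.119, 458.627], [-1.0, 0.003, -0.011, 52.663], [0.01, -0.119, -0.993, 1026.347], [0.0, 0.0, 0.0, 1.0]] 407.05321933760155 [-0.11041016  0.          0.          0.          0.        ]
```

View pics/top1.png

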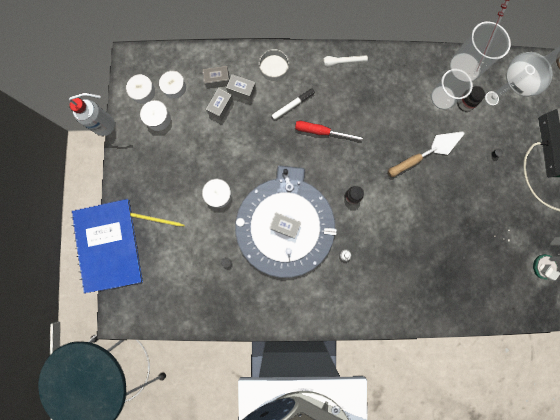

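View pics/scene1.png

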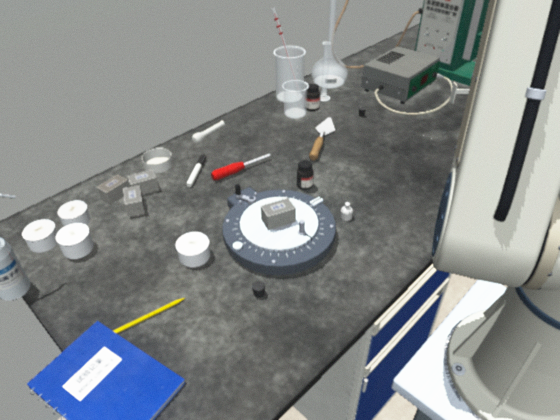

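The top view shows the dial around (287,226), the bar at (330,231) on the robot's right, the round button at (240,222), the peg near (289,251), and the lever near (288,178). I'll measure these and zoom in.

Run:
```python
from h import *
f=dict(np.load('top1.npz')); im=f['pixels']
c=cv2.resize(im[158:284,218:368],None,fx=4.7,fy=4.7,interpolation=cv2.INTER_CUBIC); cv2.imwrite('pics/topc.png',c[:,:,::-1])
g=cv2.cvtColor(im,cv2.COLOR_RGB2GRAY)
m=((g>150)*255).astype(np.uint8)
for k in cv2.findContours(m,cv2.RETR_EXTERNAL,cv2.CHAIN_APPROX_NONE)[0]:
    (x,y),rad=cv2.minEnclosingCircle(k)
    if 180<x<370 and 160<y<290 and cv2.contourArea(k)>15:
        if rad>30:
            p=ray(f,k.reshape(-1,2),42)
            A=np.c_[2*p[:,:2],np.ones(len(p))]; s=np.linalg.lstsq(A,(p[:,:2]**2).sum(1),rcond=None)[0]; print('dial',s[:2],np.sqrt(s[2]+s[:2]@s[:2]))
        else: print((x,y),rad,cv2.contourArea(k),ray(f,(x,y),41)[0])
print('lever',ray(f,(287,172),70)[0],'peg',ray(f,(289,250),74)[0])
```

```text
(345.21429443359375, 254.7857208251953) 5.273240566253662 73.5 [ 457.96228249 -103.64162421   41.        ]
(215.72857666015625, 192.49481201171875) 14.48795223236084 602.5 [610.87633788 211.17439702  41.        ]
dial [535.42207575  41.05965263] 93.4688409654369
lever [655.52661659  36.68541993  70.        ] peg [469.86111256  32.90713081  74.        ]
```

View pics/topc.png

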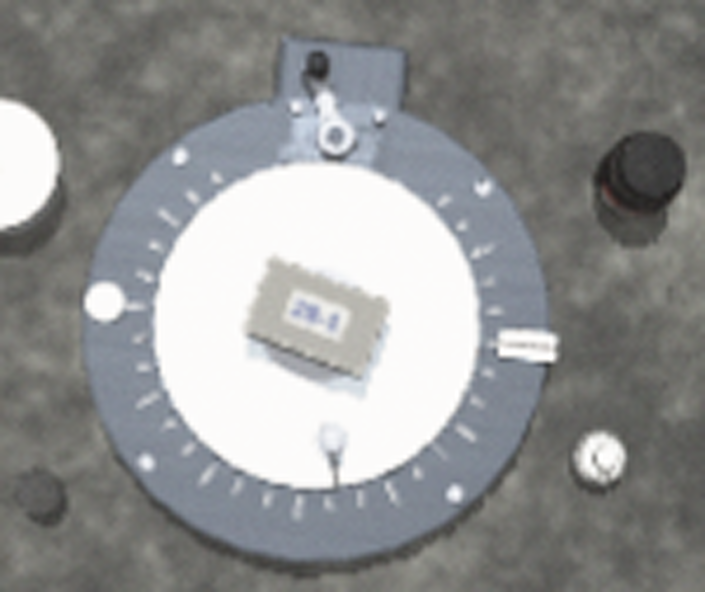

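The crop shows: dial centre (317,326), peg top (332,437), index end (336,487), bar (528,345), round button (104,301), lever hub (336,135), pin (317,65).

Run:
```python
from h import *
f=dict(np.load('top1.npz')); im=f['pixels']
P=dict(peg=(332,437,74),idx=(336,487,42),bar=(528,345,41),rnd=(104,301,41),piv=(336,135,46),pin=(317,65,70),weight=(600,458,43),bung=(40,497,24),bottle=(655,168,68),tin=(2,165,40))
W={k:ray(f,((u+.5)/4.7+217.5,(v+.5)/4.7+157.5),z)[0] for k,(u,v,z) in P.items()}
# dial rim circle: radial edge samples
g=cv2.GaussianBlur(cv2.cvtColor(im,cv2.COLOR_RGB2GRAY),(0,0),.7).astype(float)
c=ray(f,(285.3,227.2),42)[0,:2]
for it in range(3):
    a=np.linspace(0,2*np.pi,180,endpoint=False); rr=np.arange(74,90,.5); e=[]
    for t in a:
        q=proj(f,np.c_[c[0]+rr*np.cos(t),c[1]+rr*np.sin(t),0*rr+42]).astype(np.float32)
        v=cv2.remap(g.astype(np.float32),q[:,0].reshape(1,-1),q[:,1].reshape(1,-1),cv2.INTER_LINEAR)[0]
        j=np.where(v<185)[0]
        if len(j) and j[0]>3: e.append(c+rr[j[0]]*np.array([np.cos(t),np.sin(t)]))
    e=np.array(e); s=np.linalg.lstsq(np.c_[2*e,np.ones(len(e))],(e**2).sum(1),rcond=None)[0]; c=s[:2]; R=np.sqrt(s[2]+c@c)
print('dial',c,R,len(e))
for k,w in W.items(): d=w[:2]-c; print(k,w.round(1),'r',np.hypot(*d).round(1),'ang',np.arctan2(d[1],d[0]).round(3))
d=W['pin']-W['piv'];print('lever',np.hypot(*d[:2]),np.arctan2(d[1],d[0]))
```

```text
dial [527.93175972  41.96921193] 85.02185929350337 176
peg [468.5  34.7  74. ] r 59.9 ang -3.019
idx [443.4  32.1  42. ] r 85.1 ang -3.026
bar [515.7 -67.4  41. ] r 110.1 ang -1.682
rnd [539.1 151.5  41. ] r 110.1 ang 1.469
piv [624.8  31.3  46. ] r 97.5 ang -0.109
pin [656.9  41.3  70. ] r 129.0 ang -0.005
weight [ 457.3 -103.4   43. ] r 161.6 ang -2.023
bung [438.2 185.9  24. ] r 169.6 ang 2.128
bottle [ 603.9 -130.6   68. ] r 188.6 ang -1.156
tin [610.5 205.6  40. ] r 183.3 ang 1.104
lever 33.60444409977463 0.30245361870981313
```

Request:
{"op": "play_rows", "data": {"rows": [{"dp": [0.62,-0.68,0],"turn": [0,0,0],"fingers": 1},{"dp": [0.62,-0.68,0],"turn": [0,0,0],"fingers": 1},{"dp": [0.62,-0.68,0],"turn": [0,0,0],"fingers": 1},{"dp": [0.62,-0.68,0],"turn": [0,0,0],"fingers": 1},{"dp": [0.62,-0.68,0],"turn": [0,0,0],"fingers": 1}]}}

```text
clock: 0.52
eef_pos: [320.3, -387.9, 230.9]
tcp_rot: [-3.141, 0.0, 0.439]
contact_force: [1.6, -0.2, -0.2]
opening: 0.299
grasp_force: 0.0
```

Request:
{"op": "play_rows", "data": {"rows": [{"dp": [0.62,-0.68,0],"turn": [0,0,0],"fingers": 1},{"dp": [0.62,-0.68,0],"turn": [0,0,0],"fingers": 1},{"dp": [0.62,-0.68,0],"turn": [0,0,0],"fingers": 1},{"dp": [0.62,-0.68,0],"turn": [0,0,0],"fingers": 1},{"dp": [0.62,-0.68,0],"turn": [0,0,0],"fingers": 1}]}}

```text
clock: 0.93
eef_pos: [374.6, -212.1, 231.2]
tcp_rot: [-3.141, 0.0, 0.439]
contact_force: [1.1, -0.4, 1.0]
opening: 0.006
grasp_force: 0.0
```

Request:
{"op": "play_rows", "data": {"rows": [{"dp": [0.62,-0.68,0],"turn": [0,0,0],"fingers": 1},{"dp": [0.62,-0.68,0],"turn": [0,0,0],"fingers": 1},{"dp": [0.62,-0.68,0],"turn": [0,0,0],"fingers": 1},{"dp": [0.62,-0.68,0],"turn": [0,0,0],"fingers": 1},{"dp": [0.62,-0.68,0],"turn": [0,0,0],"fingers": 1}]}}

```text
clock: 1.35
eef_pos: [429.0, -36.1, 231.3]
tcp_rot: [3.142, -0.0, 0.44]
contact_force: [0.5, -1.1, 0.3]
opening: 0.004
grasp_force: 0.0
```

Request:
{"op": "play_rows", "data": {"rows": [{"dp": [0.62,-0.68,0],"turn": [0,0,0],"fingers": 1},{"dp": [0.62,-0.68,0],"turn": [0,0,1],"fingers": 1},{"dp": [0,0,0],"turn": [0,0,1],"fingers": 1},{"dp": [0,0,0],"turn": [0,0,1],"fingers": 1},{"dp": [0,0,0],"turn": [0,0,0],"fingers": 1}]}}

```text
clock: 1.77
eef_pos: [450.5, 33.2, 231.0]
tcp_rot: [-3.142, 0.001, 0.123]
contact_force: [-0.1, -0.8, 0.1]
opening: 0.003
grasp_force: 0.0
```

Request:
{"op": "play_rows", "data": {"rows": [{"dp": [0.45,-0.9,0],"turn": [0,0,0],"fingers": 1},{"dp": [0,0,0.9],"turn": [0,0,0],"fingers": 1},{"dp": [0,0,0.9],"turn": [0,0,0],"fingers": 1},{"dp": [0,0,0.9],"turn": [0,0,0],"fingers": 1},{"dp": [0,0,0.9],"turn": [0,0,0],"fingers": 1}]}}

```text
clock: 2.18
eef_pos: [464.0, 70.1, 86.1]
tcp_rot: [-3.142, -0.001, 0.129]
contact_force: [0.5, -0.4, -0.0]
opening: -0.001
grasp_force: 0.0
```

Request:
{"op": "play_rows", "data": {"rows": [{"dp": [0,0,0.45],"turn": [0,0,0],"fingers": 1},{"dp": [0,0,0.4],"turn": [0,0,0],"fingers": 1},{"dp": [0,0,0],"turn": [0,0,0],"fingers": 1}]}}

```text
clock: 2.43
eef_pos: [461.7, 69.5, 50.4]
tcp_rot: [3.141, 0.006, 0.128]
contact_force: [-0.7, -0.1, 0.3]
opening: 0.002
grasp_force: 0.0
```

Run:
```python
from h import *
f=grab('scene'); c=cv2.resize(f['pixels'][170:290,205:355],None,fx=5,fy=5,interpolation=cv2.INTER_CUBIC); cv2.imwrite('pics/s2.png',c[:,:,::-1])
s=r.sense(); print(s['eef_pos'],s['tcp_rot'],s['contact_force'],s['qpos'])
```

```text
[462.70728966  69.72537111  52.02725747] [3.14152162 0.00366131 0.12755729] [-0.42839643  0.08604026 -0.04027497] [ 1.46360706e-01  3.82762731e-01  2.09845919e+00 -3.53328441e-06
  6.64032726e-01  1.58960240e+00]
```

View pics/s2.png

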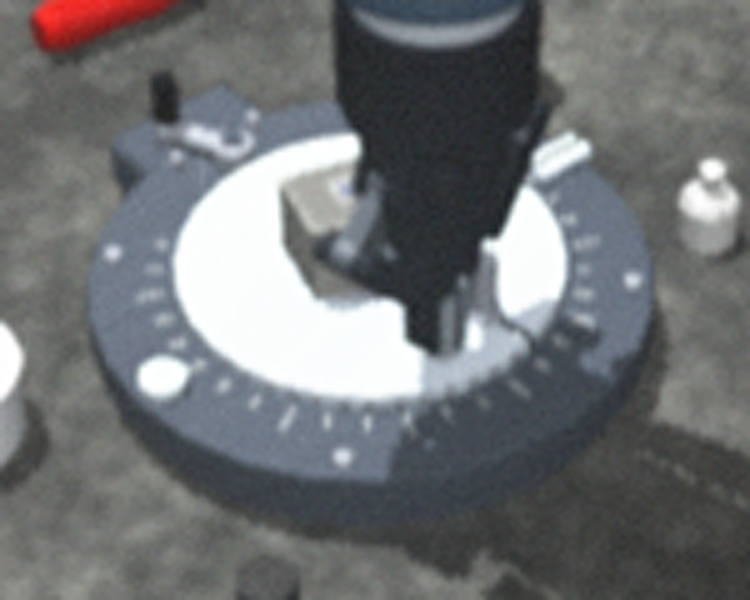

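Request:
{"op": "play_rows", "data": {"rows": [{"dp": [0,0.1,0],"turn": [0,0,0],"fingers": 1},{"dp": [0,0.1,0],"turn": [0,0,0],"fingers": 1},{"dp": [0,0.1,0],"turn": [0,0,0],"fingers": 1},{"dp": [0,0.05,0],"turn": [0,0,0],"fingers": 1},{"dp": [0,0,0],"turn": [0,0,0],"fingers": 1}]}}

```text
clock: 2.9
eef_pos: [466.4, 55.9, 54.1]
tcp_rot: [3.142, -0.002, 0.125]
contact_force: [0.3, -0.4, -0.1]
opening: -0.001
grasp_force: 0.0
```

Request:
{"op": "play_rows", "data": {"rows": [{"dp": [0,0.04,0],"turn": [0,0,0],"fingers": 1},{"dp": [0,0.04,0],"turn": [0,0,0],"fingers": 1},{"dp": [0,0.04,0],"turn": [0,0,0],"fingers": 1}]}}

```text
clock: 3.15
eef_pos: [466.5, 51.9, 53.5]
tcp_rot: [-3.141, -0.0, 0.126]
contact_force: [-1.2, 2.9, 1.6]
opening: 0.002
grasp_force: 1.4
```

Request:
{"op": "play_rows", "data": {"rows": [{"dp": [-0.02,0.08,0],"turn": [0,0,-0.5],"fingers": 1},{"dp": [-0.02,0.08,0],"turn": [0,0,-0.5],"fingers": 1},{"dp": [-0.02,0.08,0],"turn": [0,0,-0.5],"fingers": 1},{"dp": [-0.02,0.08,0],"turn": [0,0,-0.5],"fingers": 1},{"dp": [-0.02,0.08,0],"turn": [0,0,-0.5],"fingers": 1}]}}

```text
clock: 3.57
eef_pos: [466.2, 35.3, 53.4]
tcp_rot: [-3.141, -0.0, 0.39]
contact_force: [-0.4, 3.5, 3.1]
opening: -0.002
grasp_force: 1.5
```

Request:
{"op": "play_rows", "data": {"rows": [{"dp": [-0.02,0.08,0],"turn": [0,0,-0.5],"fingers": 1},{"dp": [-0.02,0.08,0],"turn": [0,0,-0.5],"fingers": 1},{"dp": [-0.02,0.08,0],"turn": [0,0,-0.5],"fingers": 1},{"dp": [-0.02,0.08,0],"turn": [0,0,-0.5],"fingers": 1},{"dp": [-0.02,0.08,0],"turn": [0,0,-0.5],"fingers": 1}]}}

```text
clock: 3.98
eef_pos: [470.2, 19.4, 53.3]
tcp_rot: [-3.141, -0.0, 0.652]
contact_force: [-0.2, 2.6, 2.5]
opening: -0.003
grasp_force: 1.5
```

Run:
```python
from h import *
s=r.sense(); c=np.array([527.9,42.]); y=s['tcp_rot'][2]; d=c-s['eef_pos'][:2]
print(s['eef_pos'],y,s['contact_force'],'centre in tool',d@[np.cos(y),np.sin(y)],d@[np.sin(y),-np.cos(y)])
```

```text
[470.17572228  19.40533002  53.32722906] 0.6519786865871271 [-0.15066586  2.57105752  2.47026312] centre in tool 59.5937004801656 17.064648036432427
```

Request:
{"op": "play_rows", "data": {"rows": [{"dp": [-0.02,0.08,0],"turn": [0,0,-0.5],"fingers": 1},{"dp": [-0.02,0.08,0],"turn": [0,0,-0.5],"fingers": 1},{"dp": [-0.02,0.08,0],"turn": [0,0,-0.5],"fingers": 1},{"dp": [-0.02,0.08,0],"turn": [0,0,-0.5],"fingers": 1},{"dp": [-0.02,0.08,0],"turn": [0,0,-0.5],"fingers": 1}]}}

```text
clock: 4.4
eef_pos: [477.9, 5.1, 53.2]
tcp_rot: [-3.141, 0.0, 0.914]
contact_force: [-2.5, 3.2, 0.2]
opening: 0.001
grasp_force: 1.5
```

Request:
{"op": "play_rows", "data": {"rows": [{"dp": [-0.02,0.08,0],"turn": [0,0,-0.5],"fingers": 1},{"dp": [-0.02,0.08,0],"turn": [0,0,-0.5],"fingers": 1},{"dp": [-0.02,0.08,0],"turn": [0,0,-0.5],"fingers": 1},{"dp": [-0.02,0.08,0],"turn": [0,0,-0.5],"fingers": 1},{"dp": [-0.02,0.08,0],"turn": [0,0,-0.5],"fingers": 1}]}}

```text
clock: 4.82
eef_pos: [489.0, -6.7, 53.1]
tcp_rot: [-3.14, 0.0, 1.176]
contact_force: [-2.0, 2.7, 1.0]
opening: 0.002
grasp_force: 1.5
```

Request:
{"op": "play_rows", "data": {"rows": [{"dp": [-0.02,0.08,0],"turn": [0,0,-0.5],"fingers": 1},{"dp": [-0.02,0.08,0],"turn": [0,0,-0.5],"fingers": 1},{"dp": [-0.01,0.05,0],"turn": [0,0,-0.3],"fingers": 1},{"dp": [0,0,0],"turn": [0,0,0],"fingers": 1}]}}

```text
clock: 5.15
eef_pos: [496.5, -11.7, 53.0]
tcp_rot: [-3.141, 0.0, 1.31]
contact_force: [-1.4, 1.1, -0.6]
opening: -0.001
grasp_force: 0.5
```

Run:
```python
from h import *
s=r.sense(); c=np.array([527.9,42.]); y=s['tcp_rot'][2]; d=c-s['eef_pos'][:2]
print(s['eef_pos'],y,s['contact_force'],'centre in tool',d@[np.cos(y),np.sin(y)],d@[np.sin(y),-np.cos(y)])
f=grab('top'); np.savez('top2.npz',**f)
cv2.imwrite('pics/t2.png',cv2.resize(f['pixels'][158:284,218:368],None,fx=4.7,fy=4.7,interpolation=cv2.INTER_CUBIC)[:,:,::-1])
```

```text
[496.52838308 -11.68883021  53.0456386 ] 1.310422682555222 [-1.44308586  1.08541674 -0.55365768] centre in tool 59.95554654034362 16.492461199534016
```

View pics/t2.png

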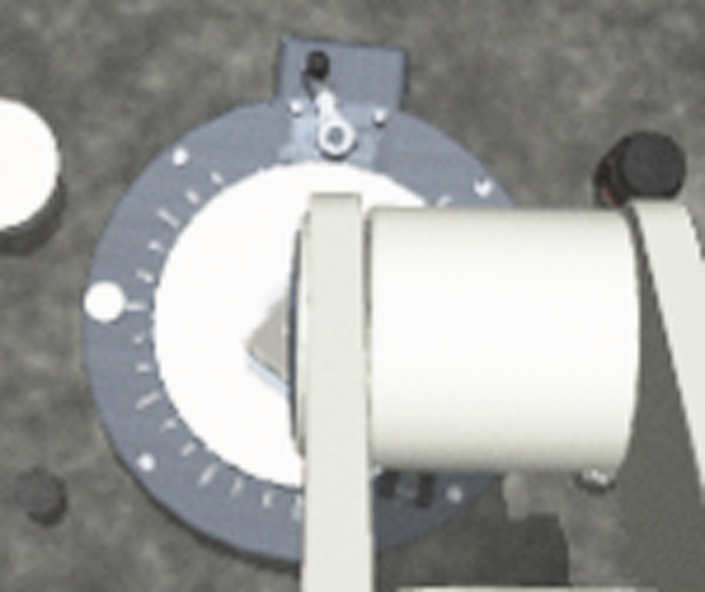

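The arm hides the peg from above. I'll push to just short of the target, then withdraw and measure.

Request:
{"op": "play_rows", "data": {"rows": [{"dp": [-0.01,0.04,0],"turn": [0,0,-0.25],"fingers": 1},{"dp": [-0.01,0.04,0],"turn": [0,0,-0.25],"fingers": 1},{"dp": [-0.01,0.04,0],"turn": [0,0,-0.25],"fingers": 1},{"dp": [-0.01,0.04,0],"turn": [0,0,-0.25],"fingers": 1},{"dp": [-0.01,0.04,0],"turn": [0,0,-0.25],"fingers": 1}]}}

```text
clock: 5.62
eef_pos: [503.3, -15.1, 53.0]
tcp_rot: [-3.14, 0.0, 1.44]
contact_force: [-3.3, 1.7, 0.8]
opening: -0.0
grasp_force: 1.4
```

Run:
```python
from h import *
s=r.sense(); print(s['eef_pos'],s['tcp_rot'],s['contact_force'])
f=grab('scene'); np.savez('scene3.npz',**f)
cv2.imwrite('pics/s3.png',cv2.resize(f['pixels'][170:290,205:355],None,fx=5,fy=5,interpolation=cv2.INTER_CUBIC)[:,:,::-1])
```

```text
[503.32692109 -15.130301    53.01544272] [-3.13990901e+00  9.01416410e-05  1.43989066e+00] [-3.34722276  1.72302997  0.75154135]
```

View pics/s3.png

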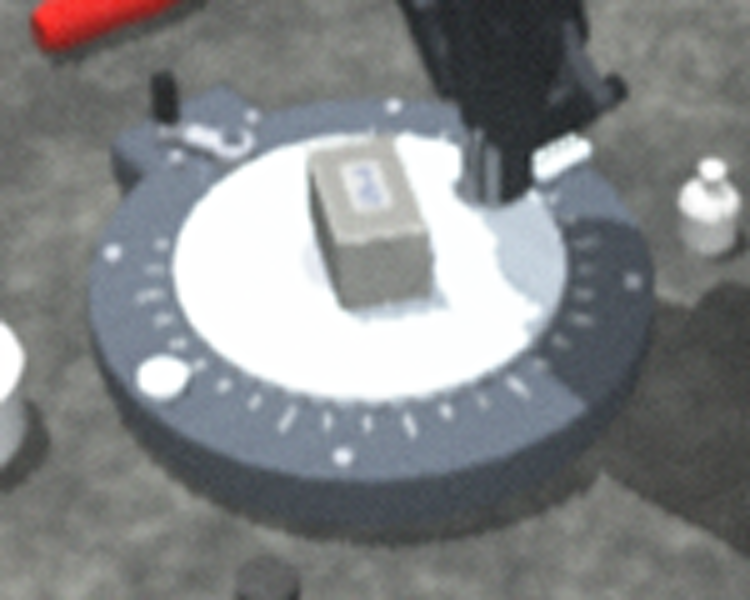

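Request:
{"op": "play_rows", "data": {"rows": [{"dp": [0,-0.2,0],"turn": [0,0,0],"fingers": 1},{"dp": [0,-0.2,0],"turn": [0,0,0],"fingers": 1},{"dp": [0,0,-0.9],"turn": [0,0,0],"fingers": 1},{"dp": [0,0,-0.9],"turn": [0,0,0],"fingers": 1},{"dp": [0,0,-0.9],"turn": [0,0,0],"fingers": 1}]}}

```text
clock: 6.08
eef_pos: [486.7, -13.1, 162.0]
tcp_rot: [-3.14, 0.0, 1.439]
contact_force: [0.5, -0.5, -0.7]
opening: 0.0
grasp_force: 0.0
```

Request:
{"op": "play_rows", "data": {"rows": [{"dp": [0.9,0,0],"turn": [0,0,0],"fingers": 1},{"dp": [0.9,0,0],"turn": [0,0,0],"fingers": 1},{"dp": [0.9,0,0],"turn": [0,0,0],"fingers": 1},{"dp": [0.9,0,0],"turn": [0,0,0],"fingers": 1},{"dp": [0.9,0,0],"turn": [0,0,0],"fingers": 1}]}}

```text
clock: 6.5
eef_pos: [511.1, 166.7, 161.5]
tcp_rot: [3.141, 0.0, 1.438]
contact_force: [0.6, -0.2, 0.2]
opening: 0.0
grasp_force: 0.0
```

Run:
```python
from h import *
s=r.sense(); print(s['eef_pos'],s['tcp_rot'],s['contact_force'])
f=grab('top'); np.savez('top3.npz',**f)
cv2.imwrite('pics/t3.png',cv2.resize(f['pixels'][158:284,218:368],None,fx=5,fy=4.7,interpolation=cv2.INTER_CUBIC)[:,:,::-1]) if 0 else cv2.imwrite('pics/t3.png',cv2.resize(f['pixels'][195:265,265:345],None,fx=8,fy=8,interpolation=cv2.INTER_CUBIC)[:,:,::-1])
```

```text
[511.06949727 166.68498287 161.45279475] [3.14109434e+00 3.25517928e-05 1.43839842e+00] [ 0.55341601 -0.19690698  0.15893044]
```

View pics/t3.png

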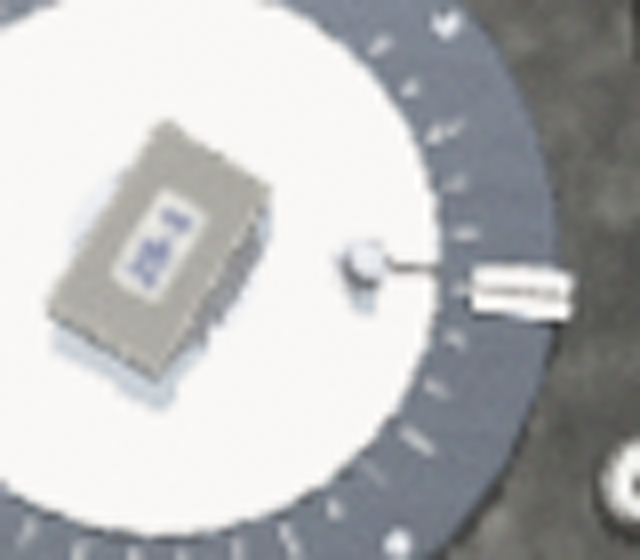

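The index line runs (390,266)→(437,268) in the crop, and the bar's line (480,291)→(565,294). I'll compute both angles.

Run:
```python
from h import *
f=dict(np.load('top3.npz')); c=np.array([527.93,41.97])
P=dict(idx=(437,268,42),idx_in=(392,266.3,42),peg=(366,260,74),bar=(522,292,41),bl0=(484,291,41),bl1=(562,293.5,41),tick=(462,290,34))
for k,(u,v,z) in P.items():
    w=ray(f,((u+.5)/8+264.5,(v+.5)/8+194.5),z)[0]; d=w[:2]-c; print(k,w.round(1),np.hypot(*d).round(1),np.arctan2(d[1],d[0]).round(4))
```

```text
idx [522.9 -41.2  42. ] 83.4 -1.6314
idx_in [523.5 -27.6  42. ] 69.7 -1.6351
peg [523.2 -17.3  74. ] 59.5 -1.6499
bar [515.5 -67.1  41. ] 109.8 -1.6839
bl0 [515.9 -55.5  41. ] 98.2 -1.6935
bl1 [515.  -79.3  41. ] 121.9 -1.6768
tick [516.6 -49.6  34. ] 92.2 -1.6935
```

```bash
cat >> h.py <<'E'
C=np.array([527.93,41.97])
def lines(f):
    g=cv2.cvtColor(f['pixels'],cv2.COLOR_RGB2GRAY).astype(np.float32); o=[]
    for rs,z,w in((np.arange(73,82,1.),42,.12),(np.arange(99,122,1.),41,.045)):
        a=np.arange(-1.68-w,-1.68+w,.002); v=0
        for R in rs:
            q=proj(f,np.c_[C[0]+R*np.cos(a),C[1]+R*np.sin(a),0*a+z]).astype(np.float32)
            v=v+cv2.remap(g,q[None,:,0].copy(),q[None,:,1].copy(),cv2.INTER_LINEAR)[0]
        d=np.median(v)-v; i=d.argmax(); m=np.clip(d-d.max()*.4,0,None); m[abs(np.arange(len(a))-i)>15]=0
        o.append((a*m).sum()/m.sum())
    return np.array(o)
E
python3 - <<'E'
from h import *
f=dict(np.load('top3.npz')); print(lines(f))
E
```

```text
[-1.63678349 -1.68430405]
```

Request:
{"op": "play_rows", "data": {"rows": [{"dp": [-0.9,0.34,0],"turn": [0,0,0],"fingers": 1},{"dp": [-0.9,0.34,0],"turn": [0,0,0],"fingers": 1},{"dp": [-0.9,0.34,0],"turn": [0,0,0],"fingers": 1},{"dp": [-0.9,0.34,0],"turn": [0,0,0],"fingers": 1},{"dp": [-0.9,0.34,0],"turn": [0,0,0],"fingers": 1}]}}

```text
clock: 6.97
eef_pos: [555.1, -23.6, 161.2]
tcp_rot: [3.142, 0.0, 1.439]
contact_force: [0.6, 0.5, 0.7]
opening: -0.002
grasp_force: 0.0
```

Request:
{"op": "play_rows", "data": {"rows": [{"dp": [0,0,0],"turn": [0,0,0],"fingers": 1},{"dp": [0,0,0.9],"turn": [0,0,0],"fingers": 1}]}}

```text
clock: 7.13
eef_pos: [560.0, -24.5, 130.3]
tcp_rot: [3.131, -0.001, 1.435]
contact_force: [2.5, -0.0, 0.8]
opening: -0.001
grasp_force: 0.0
```

Request:
{"op": "play_rows", "data": {"rows": [{"dp": [0,0,0.6],"turn": [0,0,0],"fingers": 1},{"dp": [0,0,0.6],"turn": [0,0,0],"fingers": 1},{"dp": [0,0,0.6],"turn": [0,0,0],"fingers": 1},{"dp": [0,0,0],"turn": [0,0,0],"fingers": 1},{"dp": [0,0,0],"turn": [0,0,0],"fingers": 1}]}}

```text
clock: 7.55
eef_pos: [554.3, -21.8, 52.6]
tcp_rot: [-3.139, 0.0, 1.439]
contact_force: [0.2, -0.2, -0.3]
opening: 0.0
grasp_force: 0.0
```

Run:
```python
from h import *
s=r.sense(); y=s['tcp_rot'][2]; ty=np.array([np.sin(y),-np.cos(y)]); tx=np.array([np.cos(y),np.sin(y)])
p=C+60*np.array([np.cos(-1.684),np.sin(-1.684)]); d=p-s['eef_pos'][:2]
print(s['eef_pos'],y,s['contact_force'],'peg target in tool x,y',d@tx,d@ty,'move y',(d@ty+21)/40)
```

```text
[554.28483374 -21.81880091  52.58990876] 1.4393526762380175 [ 0.18189696 -0.17253708 -0.30883911] peg target in tool x,y -0.20568772357975826 -33.39366099653555 move y -0.3098415249133888
```

Request:
{"op": "play_rows", "data": {"rows": [{"dp": [0,-0.1,0],"turn": [0,0,0],"fingers": 1},{"dp": [0,-0.1,0],"turn": [0,0,0],"fingers": 1},{"dp": [0,-0.06,0],"turn": [0,0,0],"fingers": 1},{"dp": [0,-0.03,0],"turn": [0,0,0],"fingers": 1},{"dp": [0,-0.02,0],"turn": [0,0,0],"fingers": 1}]}}

```text
clock: 7.97
eef_pos: [543.6, -20.4, 54.1]
tcp_rot: [3.14, -0.0, 1.44]
contact_force: [0.7, 0.4, 0.1]
opening: -0.006
grasp_force: 0.0
```

Request:
{"op": "play_rows", "data": {"rows": [{"dp": [0,0,0],"turn": [0,0,0],"fingers": 1},{"dp": [0,0,0],"turn": [0,0,0],"fingers": 1}]}}

```text
clock: 8.13
eef_pos: [543.7, -20.4, 53.6]
tcp_rot: [3.141, -0.0, 1.44]
contact_force: [-0.1, 0.1, -0.8]
opening: 0.001
grasp_force: 0.0
```

Request:
{"op": "play_rows", "data": {"rows": [{"dp": [0,0.2,0],"turn": [0,0,0],"fingers": 1},{"dp": [0,0.2,0],"turn": [0,0,0],"fingers": 1},{"dp": [0,0,-0.9],"turn": [0,0,0],"fingers": 1},{"dp": [0,0,-0.9],"turn": [0,0,0],"fingers": 1},{"dp": [0,0,-0.9],"turn": [0,0,0],"fingers": 1}]}}

```text
clock: 8.55
eef_pos: [559.9, -22.6, 162.0]
tcp_rot: [-3.14, 0.0, 1.44]
contact_force: [1.2, -0.2, -0.4]
opening: 0.003
grasp_force: 0.0
```

Request:
{"op": "play_rows", "data": {"rows": [{"dp": [0.9,0,0],"turn": [0,0,0],"fingers": 1},{"dp": [0.9,0,0],"turn": [0,0,0],"fingers": 1},{"dp": [0.9,0,0],"turn": [0,0,0],"fingers": 1},{"dp": [0.9,0,0],"turn": [0,0,0],"fingers": 1},{"dp": [0.9,0,0],"turn": [0,0,0],"fingers": 1}]}}

```text
clock: 8.97
eef_pos: [584.0, 157.7, 161.6]
tcp_rot: [3.141, -0.0, 1.439]
contact_force: [0.9, -0.1, 0.0]
opening: -0.002
grasp_force: 0.0
```

Run:
```python
from h import *
s=r.sense(); print(s['eef_pos'],s['tcp_rot'])
f=grab('top'); np.savez('top4.npz',**f); print(lines(f))
cv2.imwrite('pics/t4.png',cv2.resize(f['pixels'][158:284,218:368],None,fx=4.7,fy=4.7,interpolation=cv2.INTER_CUBIC)[:,:,::-1])
```

```text
[583.95640637 157.72686969 161.63573567] [ 3.14063917e+00 -3.35056686e-04  1.43946831e+00]
[-1.63661648 -1.68441064]
```

View pics/t4.png

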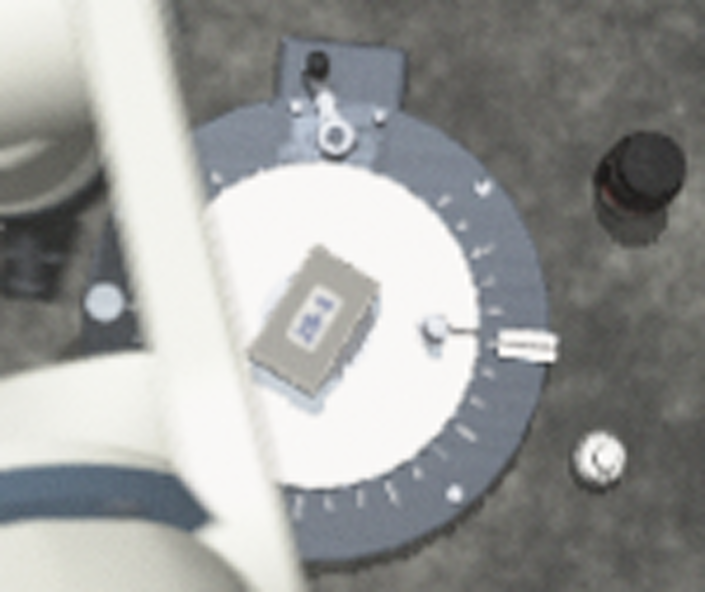

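No contact was made and the dial is unchanged at −1.637 against the bar's −1.684. The finger is thinner than I assumed, so I'll go back and push 4 mm further.

Request:
{"op": "play_rows", "data": {"rows": [{"dp": [-0.91,-0.03,0],"turn": [0,0,0],"fingers": 1},{"dp": [-0.91,-0.03,0],"turn": [0,0,0],"fingers": 1},{"dp": [-0.91,-0.03,0],"turn": [0,0,0],"fingers": 1},{"dp": [-0.91,-0.03,0],"turn": [0,0,0],"fingers": 1},{"dp": [-0.91,-0.03,0],"turn": [0,0,0],"fingers": 1}]}}

```text
clock: 9.43
eef_pos: [553.6, -25.3, 161.4]
tcp_rot: [3.141, 0.0, 1.441]
contact_force: [0.6, -1.4, 0.1]
opening: 0.001
grasp_force: 0.0
```

Request:
{"op": "play_rows", "data": {"rows": [{"dp": [0,0,0.6],"turn": [0,0,0],"fingers": 1},{"dp": [0,0,0.7],"turn": [0,0,0],"fingers": 1},{"dp": [0,0,0.7],"turn": [0,0,0],"fingers": 1},{"dp": [0,0,0.7],"turn": [0,0,0],"fingers": 1},{"dp": [0,0,0],"turn": [0,0,0],"fingers": 1}]}}

```text
clock: 9.85
eef_pos: [550.6, -24.1, 48.9]
tcp_rot: [-3.135, 0.001, 1.439]
contact_force: [0.1, 0.5, 0.2]
opening: 0.002
grasp_force: 0.0
```

Request:
{"op": "play_rows", "data": {"rows": [{"dp": [0,-0.1,0],"turn": [0,0,0],"fingers": 1},{"dp": [0,-0.1,0],"turn": [0,0,0],"fingers": 1},{"dp": [0,-0.05,0],"turn": [0,0,0],"fingers": 1},{"dp": [0,0,0],"turn": [0,0,0],"fingers": 1},{"dp": [0,0,0],"turn": [0,0,0],"fingers": 1}]}}

```text
clock: 10.27
eef_pos: [544.0, -22.3, 54.7]
tcp_rot: [3.139, -0.0, 1.44]
contact_force: [0.3, -0.7, 0.3]
opening: -0.002
grasp_force: 0.0
```

Request:
{"op": "play_rows", "data": {"rows": [{"dp": [0,-0.03,0],"turn": [0,0,0],"fingers": 1},{"dp": [0,-0.03,0],"turn": [0,0,0],"fingers": 1}]}}

```text
clock: 10.43
eef_pos: [541.9, -22.1, 54.1]
tcp_rot: [3.139, -0.0, 1.44]
contact_force: [2.4, -0.9, 1.8]
opening: -0.001
grasp_force: 1.5
```

Request:
{"op": "play_rows", "data": {"rows": [{"dp": [0,-0.03,0],"turn": [0,0,0],"fingers": 1},{"dp": [0,-0.02,0],"turn": [0,0,0],"fingers": 1},{"dp": [0,0,0],"turn": [0,0,0],"fingers": 1}]}}

```text
clock: 10.68
eef_pos: [539.3, -21.9, 53.6]
tcp_rot: [3.141, -0.0, 1.44]
contact_force: [3.0, -1.1, 2.7]
opening: 0.004
grasp_force: 1.3
```

Run:
```python
from h import *
s=r.sense(); y=s['tcp_rot'][2]
for a in(-1.6367,-1.684):
    d=C+60*np.array([np.cos(a),np.sin(a)])-s['eef_pos'][:2]; print(d@[np.sin(y),-np.cos(y)])
print(s['eef_pos'],s['contact_force'])
```

```text
-15.71109569900595
-18.54639623837402
[539.29792797 -21.90434547  53.5809978 ] [ 3.03398372 -1.12208157  2.69041938]
```

Request:
{"op": "play_rows", "data": {"rows": [{"dp": [0,0.2,0],"turn": [0,0,0],"fingers": 1},{"dp": [0,0.2,0],"turn": [0,0,0],"fingers": 1},{"dp": [0,0,-0.9],"turn": [0,0,0],"fingers": 1},{"dp": [0,0,-0.9],"turn": [0,0,0],"fingers": 1},{"dp": [0,0,-0.9],"turn": [0,0,0],"fingers": 1}]}}

```text
clock: 11.1
eef_pos: [554.4, -23.9, 161.6]
tcp_rot: [-3.138, 0.0, 1.44]
contact_force: [0.7, -0.3, -0.1]
opening: -0.001
grasp_force: 0.0
```

Request:
{"op": "play_rows", "data": {"rows": [{"dp": [0.9,0,0],"turn": [0,0,0],"fingers": 1},{"dp": [0.9,0,0],"turn": [0,0,0],"fingers": 1},{"dp": [0.9,0,0],"turn": [0,0,0],"fingers": 1},{"dp": [0.9,0,0],"turn": [0,0,0],"fingers": 1},{"dp": [0.9,0,0],"turn": [0,0,0],"fingers": 1}]}}

```text
clock: 11.52
eef_pos: [578.5, 156.2, 161.2]
tcp_rot: [-3.141, 0.0, 1.439]
contact_force: [0.9, -0.1, 0.2]
opening: 0.003
grasp_force: 0.0
```

Run:
```python
from h import *
s=r.sense(); print(s['eef_pos'],s['tcp_rot'],s['qpos'])
f=grab('top'); np.savez('top5.npz',**f); print(lines(f))
```

```text
[578.5452339  156.22481469 161.18593286] [-3.14099398e+00  1.24446206e-04  1.43941332e+00] [2.61171912e-01 3.87927960e-01 1.75289448e+00 1.35410198e-04
 1.00137097e+00 3.92481918e-01]
[-1.69359751 -1.6843104 ]
```

The index is now within about 0.5° of the bar line, which is good enough. Next is the lever.

Request:
{"op": "play_rows", "data": {"rows": [{"dp": [-0.46,0.51,0],"turn": [0,0,0],"fingers": 1},{"dp": [-0.46,0.51,0],"turn": [0,0,0],"fingers": 1},{"dp": [-0.46,0.51,0],"turn": [0,0,0],"fingers": 1},{"dp": [-0.46,0.51,0],"turn": [0,0,0],"fingers": 1},{"dp": [0,0,0],"turn": [0,0,-1],"fingers": 1}]}}

```text
clock: 11.98
eef_pos: [652.7, 67.6, 160.9]
tcp_rot: [3.14, 0.001, 1.541]
contact_force: [-0.7, 0.7, 0.5]
opening: -0.007
grasp_force: 0.0
```

Request:
{"op": "play_rows", "data": {"rows": [{"dp": [0,0,0],"turn": [0,0,-1],"fingers": 1},{"dp": [0,0,0.7],"turn": [0,0,-1],"fingers": 1},{"dp": [0,0,0.7],"turn": [0,0,-1],"fingers": 1},{"dp": [0,0,0.7],"turn": [0,0,0],"fingers": 1},{"dp": [0,0,0],"turn": [0,0,0],"fingers": 1}]}}

```text
clock: 12.4
eef_pos: [646.0, 70.4, 71.5]
tcp_rot: [-3.132, -0.002, 1.859]
contact_force: [-1.2, -0.5, -1.0]
opening: -0.001
grasp_force: 0.0
```

Run:
```python
from h import *
s=r.sense(); print(s['eef_pos'],s['tcp_rot'],s['contact_force'])
y=s['tcp_rot'][2]; d=np.array([625.3,30.9])-s['eef_pos'][:2]; print('pivot in tool',d@[np.cos(y),np.sin(y)],d@[np.sin(y),-np.cos(y)])
f=grab('scene'); cv2.imwrite('pics/s6.png',cv2.resize(f['pixels'][150:270,205:355],None,fx=5,fy=5,interpolation=cv2.INTER_CUBIC)[:,:,::-1])
```

```text
[645.96848898  70.43203697  71.54640509] [-3.13248950e+00 -1.78072761e-03  1.85873443e+00] [-1.18010135 -0.54912363 -0.97475632]
pivot in tool -32.035208966947465 -31.043739633359557
```

View pics/s6.png

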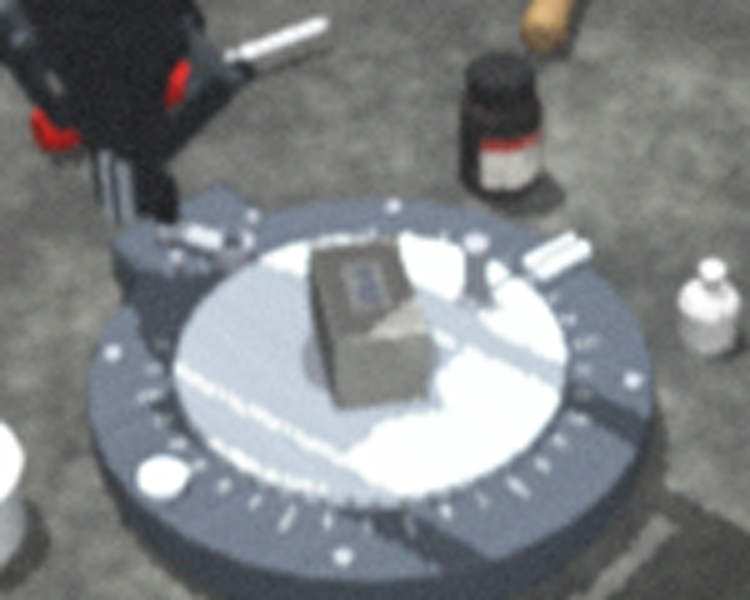

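Request:
{"op": "play_rows", "data": {"rows": [{"dp": [0,0.1,0.31],"turn": [0,0,0],"fingers": 1},{"dp": [0,0,0.31],"turn": [0,0,0],"fingers": 1},{"dp": [0,0,0],"turn": [0,0,0],"fingers": 1},{"dp": [-0.12,0,0],"turn": [0,0,0],"fingers": 1},{"dp": [-0.12,0,0],"turn": [0,0,0],"fingers": 1}]}}

```text
clock: 12.87
eef_pos: [656.6, 62.7, 53.1]
tcp_rot: [3.141, 0.0, 1.859]
contact_force: [-0.6, 0.0, 0.2]
opening: -0.001
grasp_force: 0.0
```

Request:
{"op": "play_rows", "data": {"rows": [{"dp": [-0.05,0,0],"turn": [0,0,0],"fingers": 1},{"dp": [-0.05,0,0],"turn": [0,0,0],"fingers": 1}]}}

```text
clock: 13.03
eef_pos: [657.8, 58.5, 53.3]
tcp_rot: [3.14, 0.0, 1.858]
contact_force: [0.8, 0.1, -0.7]
opening: -0.002
grasp_force: 0.6
```

Run:
```python
from h import *
s=r.sense(); print(s['eef_pos'],s['tcp_rot'],s['contact_force'])
y=s['tcp_rot'][2]; d=np.array([625.3,30.9])-s['eef_pos'][:2]; print('pivot in tool',d@[np.cos(y),np.sin(y)],d@[np.sin(y),-np.cos(y)])
```

```text
[657.84778435  58.48409427  53.29562763] [3.14038543e+00 2.29119354e-04 1.85820505e+00] [ 0.81250722  0.09816548 -0.67340239]
pivot in tool -17.22637818422377 -39.0319409835519
```

Request:
{"op": "play_rows", "data": {"rows": [{"dp": [-0.05,0.02,0],"turn": [0,0,0.5],"fingers": 1},{"dp": [-0.05,0.02,0],"turn": [0,0,0.5],"fingers": 1},{"dp": [-0.05,0.02,0],"turn": [0,0,0.5],"fingers": 1},{"dp": [-0.05,0.02,0],"turn": [0,0,0.5],"fingers": 1},{"dp": [-0.05,0.02,0],"turn": [0,0,0.5],"fingers": 1}]}}

```text
clock: 13.45
eef_pos: [663.4, 50.1, 53.3]
tcp_rot: [3.141, -0.001, 1.594]
contact_force: [-0.3, 2.3, 1.5]
opening: 0.001
grasp_force: 1.2
```

Request:
{"op": "play_rows", "data": {"rows": [{"dp": [-0.05,0.02,0],"turn": [0,0,0.5],"fingers": 1},{"dp": [-0.05,0.02,0],"turn": [0,0,0.5],"fingers": 1},{"dp": [-0.05,0.02,0],"turn": [0,0,0.5],"fingers": 1},{"dp": [-0.05,0.02,0],"turn": [0,0,0.5],"fingers": 1},{"dp": [-0.05,0.02,0],"turn": [0,0,0.5],"fingers": 1}]}}

```text
clock: 13.87
eef_pos: [666.9, 39.9, 53.3]
tcp_rot: [3.14, -0.001, 1.332]
contact_force: [1.2, 2.3, 0.5]
opening: -0.001
grasp_force: 1.3
```

Request:
{"op": "play_rows", "data": {"rows": [{"dp": [-0.05,0.02,0],"turn": [0,0,0.5],"fingers": 1},{"dp": [-0.05,0.02,0],"turn": [0,0,0.5],"fingers": 1},{"dp": [-0.05,0.02,0],"turn": [0,0,0.5],"fingers": 1},{"dp": [-0.05,0.02,0],"turn": [0,0,0.5],"fingers": 1},{"dp": [-0.05,0.02,0],"turn": [0,0,0.5],"fingers": 1}]}}

```text
clock: 14.28
eef_pos: [667.7, 29.1, 53.4]
tcp_rot: [3.14, -0.002, 1.07]
contact_force: [1.5, 2.3, -0.8]
opening: -0.003
grasp_force: 1.3
```

Run:
```python
from h import *
s=r.sense(); print(s['eef_pos'],s['tcp_rot'],s['contact_force'])
y=s['tcp_rot'][2]; d=np.array([625.3,30.9])-s['eef_pos'][:2]; print('pivot in tool',d@[np.cos(y),np.sin(y)],d@[np.sin(y),-np.cos(y)])
```

```text
[667.66464275  29.07818358  53.3584474 ] [ 3.13980749e+00 -1.67660747e-03  1.07045827e+00] [ 1.4871749   2.25104262 -0.8202417 ]
pivot in tool -18.72476014980693 -38.045569093172205
```

Request:
{"op": "play_rows", "data": {"rows": [{"dp": [-0.05,0.02,0],"turn": [0,0,0.5],"fingers": 1},{"dp": [-0.05,0.02,0],"turn": [0,0,0.5],"fingers": 1},{"dp": [-0.05,0.02,0],"turn": [0,0,0.5],"fingers": 1},{"dp": [-0.05,0.02,0],"turn": [0,0,0.5],"fingers": 1}]}}

```text
clock: 14.62
eef_pos: [666.3, 20.5, 53.4]
tcp_rot: [3.14, -0.002, 0.861]
contact_force: [3.6, 1.2, -1.7]
opening: -0.002
grasp_force: 1.4
```

Request:
{"op": "play_rows", "data": {"rows": [{"dp": [-0.04,0.01,0],"turn": [0,0,0.3],"fingers": 1},{"dp": [-0.03,0,0],"turn": [0,0,0],"fingers": 1}]}}

```text
clock: 14.78
eef_pos: [665.3, 18.4, 53.5]
tcp_rot: [3.139, -0.004, 0.83]
contact_force: [7.4, 7.1, -3.3]
opening: -0.005
grasp_force: 4.8
```

Force is rising, so the lever is reaching its stop. I'll press once more.

Request:
{"op": "play_rows", "data": {"rows": [{"dp": [-0.03,0,0],"turn": [0,0,0],"fingers": 1},{"dp": [0,0,0],"turn": [0,0,0],"fingers": 1}]}}

```text
clock: 14.95
eef_pos: [665.3, 18.3, 53.6]
tcp_rot: [3.138, -0.006, 0.833]
contact_force: [8.2, 6.7, -4.5]
opening: 0.001
grasp_force: 5.2
```

Request:
{"op": "play_rows", "data": {"rows": [{"dp": [0.2,0,0],"turn": [0,0,0],"fingers": 1},{"dp": [0.2,0,0],"turn": [0,0,0],"fingers": 1},{"dp": [0,0,-0.9],"turn": [0,0,0],"fingers": 1},{"dp": [0,0,-0.9],"turn": [0,0,0],"fingers": 1},{"dp": [0,0,-0.9],"turn": [0,0,0],"fingers": 1}]}}

```text
clock: 15.37
eef_pos: [672.8, 29.4, 161.1]
tcp_rot: [-3.14, 0.002, 0.833]
contact_force: [1.7, 0.1, 0.4]
opening: -0.002
grasp_force: 0.0
```

Request:
{"op": "play_rows", "data": {"rows": [{"dp": [0.7,-0.6,-0.2],"turn": [0,0,0],"fingers": 1},{"dp": [0.7,-0.6,0],"turn": [0,0,0],"fingers": 1},{"dp": [0.7,-0.6,0],"turn": [0,0,0],"fingers": 1},{"dp": [0.7,-0.6,0],"turn": [0,0,0],"fingers": 1},{"dp": [0.7,-0.6,0],"turn": [0,0,0],"fingers": 1}]}}

```text
clock: 15.78
eef_pos: [678.6, 215.2, 168.9]
tcp_rot: [3.142, 0.0, 0.833]
contact_force: [0.7, -0.2, 0.0]
opening: 0.005
grasp_force: 0.0
```

Request:
{"op": "play_rows", "data": {"rows": [{"dp": [0,0,0],"turn": [0,0,0],"fingers": 1},{"dp": [0,0,0],"turn": [0,0,0],"fingers": 1},{"dp": [0,0,0],"turn": [0,0,0],"fingers": 1}]}}

```text
clock: 16.03
eef_pos: [678.5, 213.4, 168.3]
tcp_rot: [3.142, 0.001, 0.834]
contact_force: [0.2, -0.7, 1.4]
opening: -0.001
grasp_force: 0.0
```

Run:
```python
from h import *
f=grab('top'); np.savez('top7.npz',**f); print(lines(f)); print(r.sense()['eef_pos'])
cv2.imwrite('pics/t7.png',cv2.resize(f['pixels'][158:284,218:368],None,fx=4.7,fy=4.7,interpolation=cv2.INTER_CUBIC)[:,:,::-1])
```

```text
[-1.6931447  -1.68439204]
[678.64212264 212.65556827 168.29996137]
```

View pics/t7.png

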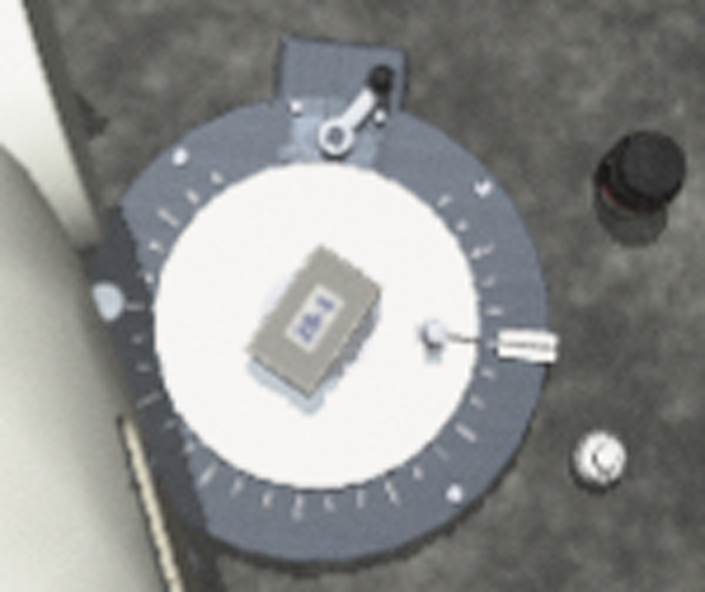

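The index line meets the bar's line at about (480–500, 342). The lever pin is at (380,77), over on the -y side, and the specimen is still central. I'll check the lever angle and hand in.

Run:
```python
from h import *
f=dict(np.load('top7.npz'))
w=[ray(f,((u+.5)/4.7+217.5,(v+.5)/4.7+157.5),z)[0] for u,v,z in((336,135,46),(380,77,70))]
d=w[1]-w[0]; a=np.arctan2(d[1],d[0]); print(a,'joint',0.6-.113-a)
if 0.6-.113-a>1.1: print(r.sign_off())
```

```text
-0.7064550281193377 joint 1.1934550281193377
the job is handed in; nothing more can be done
None
```

The job is handed in: the dial's index line is within about 0.5° of the bar marker, the clamp lever is at its stop (about 1.19 of 1.2 rad), the specimen is still on the middle of the dial, and the last pictures show none of the bystanders in view moved (the arm hid the tin and bung).

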